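# Clamp a tool blank in the grinding jig

### The arm

A 6-joint arm with a two-finger parallel gripper is mounted at the origin on the work surface. World frame = base frame: x ahead of the robot, y to its left, z up, the work surface at z = 0. Lengths are in m, angles in rad, forces in N, time in s.
With the tool pointing down it reaches from about 0.4 to 0.925 m from the base axis. Payload 12.5 kg.
Tool frame: the origin (TCP) lies between the finger pads; the fingertips stand 22 mm ahead of it and the grasp point (between the pads) lies 3 mm ahead of it; z points along the fingers, y is the line along which they close (so a half turn about z gives the same grasp; the last joint's range is limited). The gripper opens to 95 mm and grips with 3 to 60 N. Pads are 20 mm wide; open, the fingers measure 119 mm over their backs; the gripper's body (75 mm by 180 mm) begins 59 mm behind the grasp point.
Start: joints at [1.083, 0.491, 1.559, -0, 1.092, -0.106], TCP at [0.233, 0.58, 0.237] pointing down, gripper open.
Joint ranges: [-3.1, 3.1], [-0.84, 2.19], [0.05, 2.79], [-1.13, 4.28], [0.06, 2.93], [-2.69, 2.69]. Speed limits (rad/s): [2.22, 2.22, 2.79, 3.14, 3.14, 3.14].

### API

Orientations are given as a unit quaternion [w, x, y, z].
In Python, from rig import bot, snapshot gives the robot as it stands.
- The arm moves only by the tool carry_out, never from a script. Its argument "targets" is a list of rows, each an object with "grip": the opening, from -1 (shut) to 1 (fully open); "offset": the shift along the tool's x, y, z in m, a list of three; "roll": the turn about the tool's z in degrees. A call has 1 to 12 rows; each row shifts and turns the commanded pose from where the row before left it, along the tool's axes as they then stand; what a row does not reach is not made up. A row lasts 1/12 s, in which the tool goes at most 41.7 mm and 7.16 degrees, less where a joint would pass 70% of its speed; a pose out of reach is approached as far as the arm can. A call is refused whole if a number of a shift passes 0.0417 or a number of a turn 7.16, either way. A call with a gripper value outside its range is refused whole. The fingers move at their own pace and stop on an object; "newtons" is the grip in N (left out, the last holds). Time passes only in rows, so rows that do not move let the fingers close. It gives the time, the measured TCP pose, the force, the opening and the grip force at its end, in the units of the state.
- bot.read_state(): the state, without advancing time (a new reading comes with each control period).
- snapshot(name): name is "scene" or "top" or "wrist"; returns a dict with "image" (384x512x3 uint8, red, green, blue), "range_z" (384x512 float32, m along the optical axis (not along the pixel's ray), 0 where there is no reading), "mtx" (3x3 intrinsics, pixels), "xyz" and "orientation" of the camera in the world. Camera axes: x right, y up, looking along -z (the intrinsics and any distortion apply to the point x, -y, -z); pixel columns grow to the right and rows downward; lengths in m; the calibration is good to about 2 mm. A picture is of the moment at which its call begins.
- bot.sign_off(): hands the job in; it is judged then, once.
The state is a dict: "time": time; "q": joint angles; "joint_vel": joint speeds; "joint_efforts": joint torques, N m; "tcp_pos": TCP position; "eef_rot": TCP orientation; "force": force on the tool from outside, world axes, zero at the start; "torque": the same for the moment, N m; "width": opening from 0.0 (shut) to 1.0 (fully open); "grasp_force": force on a finger pad.
Only numpy, scipy, OpenCV 4.12 (cv2) and the standard library are available. Lean on these libraries where they do the work, as an engineer would, in place of code of your own. Each camera call takes 0.05 s, during which the arm holds its last target. There are 200 camera calls.

### The job

Slide the loose steel tool blank along the grinding jig until it is fully home against the end stop, without ramming it. Then turn the knurled thumbscrew clockwise until it seats and is clearly snug, stop there without overtightening it, and let go, leaving the blank clamped against the stop and the other things where they are.

Things in the scene. Friction and masses are not known exactly. Their poses are not given: they have to be found in the camera images.
- jig: Teal grinding jig fixed to the bench. Origin on the bench below the screw's axis; x along the slideway to the stop, z up. Base plate 200 x 100 mm, x -125 to +75 mm, its top at z 12 mm. Two steel side guides 8 mm high from x -35 to +60 mm. A bridge over the slideway (24 mm along x, 72 mm along y, z 30 to 38 mm) carries the thumbscrew.
- stop (a point): Dark steel end stop of the slideway, 60 mm wide across it, 20 mm high. This point: middle of its face, 19 mm above the bench, at x +60 mm in the jig's frame.
- blank: Loose steel bar in the slideway under the bridge, 130 mm long (its x) x 24 wide x 14 high, 0.24 to 0.44 kg, 1.2 mm play to each guide. Origin: its centre, 19 mm above the bench. Starts 15 to 40 mm short of the stop, near end free behind the guides. Fully home its centre is 65 mm before the stop (x -5 mm in the jig's frame).
- thumbscrew: Knurled thumbscrew, upright on the bridge. Origin: centre of its round head (30 mm diameter, 20 mm high), about 72 mm above the bench, 24 mm free between head and bridge. This frame does not turn. Clockwise from above tightens, 3 mm down a turn; its pad presses on the blank. It starts 1.7 to 3.2 rad short of its seat, too little to see in its height.
- tin: Bystander: empty blue cup, 66 mm across, 60 mm high, origin under its centre, beside the jig.
- dresser: Bystander: brick-red dressing stick 100 x 25 x 25 mm, origin under its centre, beside the jig.
- spanner: Bystander: steel spanner 150 mm long, lying beyond the jig's stop.
- screw_head: The thumbscrew's knurled head itself: same centre as thumbscrew, but this frame turns with the head (its yaw does not tell where the seat is). Feel of the screw: about 0.06 N m until it seats, then the torque climbs by 1 N m per rad of turn. About 0.3 to 0.4 N m is snug; over 0.6 N m is overtightened. Let go, the head springs back a little; the screw stays seated.
- head_top (a point): Small brass cap, 12 mm wide, on top of the thumbscrew's head. This point: middle of its top, about 85 mm above the bench; it turns with the head. It sinks by a fraction of a millimetre as the seated head is wound tight.
Things that resemble listed ones, but are neither listed nor needed, are in the scene too. What is shaped like the blank but black is not meant. There is more than one size of the jig; the one meant has the size given above.

How it is judged:
By the outcome, as a careful person would: the job done as asked, in the order asked, and still so for the second after the job is handed in, with the robot touching nothing.
It also fails if it takes over 72 s, if anything falls off the work surface, if the arm or the gripper's body presses on something with over 40 N, if the wrist force passes 120 N, or if a joint passes its speed limit or range.

## Working session

There is one attempt and no reset: what is moved stays moved. The work goes in short steps, Python scripts to look and compute and a tool call to move; the robot and the scene stay as the last step left them, time stands still between calls to the robot, and variables do not carry over. Pictures are saved under pics/ and viewed, at most 10 in all, crops included, and the job is handed in when it is done.

Besides the shell and the picture viewer there is one more tool, called by a JSON object that holds its "op" and its "data". carry_out: Moves the arm, as the interface text tells. Its arguments: {"type":"object","properties":{"targets":{"type":"array"},"newtons":{"type":"number"}},"required":["targets"]}

```bash
mkdir -p pics; cat > h.py <<'E'
import numpy as np, cv2
from scipy.spatial.transform import Rotation as R
from rig import bot, snapshot
def rot(q): return R.from_quat([q[1],q[2],q[3],q[0]]).as_matrix()
def ray(s,u,v):
    K=np.array(s["mtx"]); d=np.linalg.inv(K)@[u,v,1.]; d=np.array([d[0],-d[1],-d[2]])
    return np.array(s["xyz"]), rot(s["orientation"])@d
def onplane(s,u,v,z):
    o,d=ray(s,u,v); return o+d*(z-o[2])/d[2]
def cloud(s):
    K=np.array(s["mtx"]); v,u=np.mgrid[:384,:512]; Z=s["range_z"]
    p=np.stack([(u-K[0,2])/K[0,0]*Z,-(v-K[1,2])/K[1,1]*Z,-Z],-1)
    P=p@rot(s["orientation"]).T+np.array(s["xyz"]); P[Z==0]=np.nan; return P
def proj(s,p):
    c=rot(s["orientation"]).T@(np.array(p)-np.array(s["xyz"])); K=np.array(s["mtx"])
    return K[0,0]*c[0]/-c[2]+K[0,2], K[1,1]*-c[1]/-c[2]+K[1,2]
def save(im,n): cv2.imwrite("pics/"+n,im[...,::-1])
E
python3 - <<'E'
from h import *
a=snapshot("top"); b=snapshot("scene")
save(np.vstack([cv2.resize(a["image"],(400,300)),cv2.resize(b["image"],(400,300))]),"d0.png")
save(a["image"],"top0.png"); save(b["image"],"scene0.png")
np.savez("a0.npz",**a)
print(a["mtx"],a["xyz"],a["orientation"],b["xyz"],bot.read_state())
E
```

```text
[[444.00786195   0.         244.37889323]
 [  0.         444.00786195 194.48341424]
 [  0.           0.           1.        ]] [0.4878477  0.09979575 0.91473267] [-0.70520646 -0.02728141  0.05314521  0.70648082] [1.31311906 0.45765172 0.59915513] {'time': 0.1, 'q': array([ 1.08339428e+00,  4.91522053e-01,  1.55937791e+00, -1.50237567e-05,
        1.09169378e+00, -1.05621715e-01]), 'joint_vel': array([ 7.93956234e-04, -2.32379384e-03, -2.64265674e-03,  1.64607867e-03,
       -2.73002601e-04,  5.21932417e-05]), 'joint_efforts': array([ 1.71565836e-03, -6.13626122e+01, -2.58604610e+01,  6.93353964e-02,
        4.70776227e-02,  1.07876937e-05]), 'tcp_pos': array([0.23276533, 0.57983874, 0.23610967]), 'eef_rot': array([-1.39878556e-04,  1.89729541e-01,  9.81836265e-01, -4.80648608e-04]), 'force': array([ 0.3191296 , -0.31813256,  0.93370844]), 'torque': array([ 0.0099973 ,  0.03564188, -0.03513406]), 'grasp_force': 0.0, 'width': 0.999707535868511}
```

View pics/top0.png

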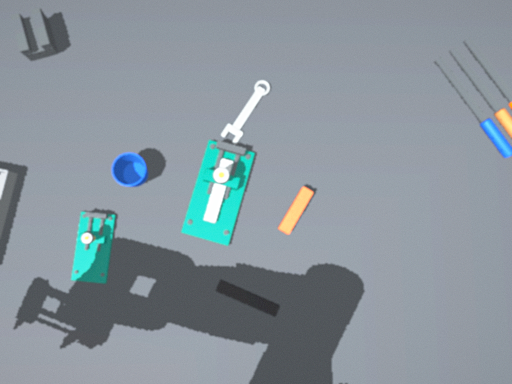

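View pics/scene0.png

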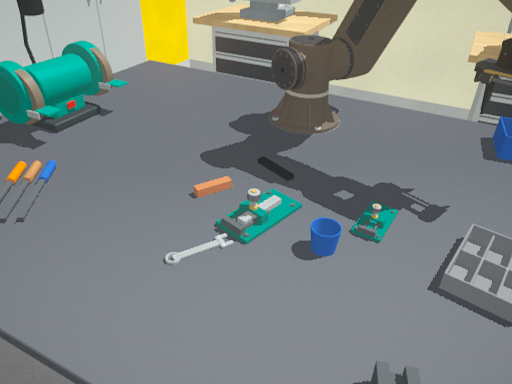

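The top view shows two teal jigs: the large one at (220,190) and a smaller one at (95,245). The bright blank is at (215,203) and the black decoy bar at (247,297). The knurled heads are at (221,175) on the large jig and (87,238) on the small one. The stop is at (232,147). I choose the large jig, and will check its size and take a crop.

```bash
python3 - <<'E'
from h import *
a=dict(np.load("a0.npz")); im=a["image"]; P=cloud(a)
hsv=cv2.cvtColor(im,cv2.COLOR_RGB2HSV)
m=((hsv[...,0]>75)&(hsv[...,0]<95)&(hsv[...,1]>150)&(hsv[...,2]>60)).astype(np.uint8)
n,l,st,c=cv2.connectedComponentsWithStats(cv2.morphologyEx(m,cv2.MORPH_CLOSE,np.ones((7,7))))
for i in range(1,n):
    if st[i,4]>400:
        pts=np.argwhere(l==i)[:,::-1].astype(np.float32)
        h=cv2.convexHull(pts)[:,0]
        w=np.array([onplane(a,u,v,.012)[:2] for u,v in h],np.float32)
        r=cv2.minAreaRect(w); print(st[i],r, cv2.boxPoints(r).tolist())
# brass cap & head via depth
sub=P[130:250,175:265]
hd=sub[(sub[...,2]>.074)]; print("head",len(hd),np.median(hd,0),hd.min(0),hd.max(0))
cap=sub[(sub[...,2]>.0835)]; print("cap",len(cap),cap.mean(0))
w=((hsv[...,1]<60)&(hsv[...,2]>170)&(P[...,2]>.015)&(P[...,2]<.04)); w[:130]=0;w[250:]=0;w[:,:175]=0;w[:,265:]=0
q=np.argwhere(w)[:,::-1].astype(np.float32); 
wp=np.array([onplane(a,u,v,.026)[:2] for u,v in q],np.float32); r=cv2.minAreaRect(wp); print("blank",r,cv2.boxPoints(r).tolist())
save(cv2.resize(im[125:250,170:270],(640,800)[::1],interpolation=cv2.INTER_CUBIC)[:600] if 0 else cv2.resize(im[130:250,160:280],(600,600),interpolation=cv2.INTER_CUBIC),"crop0.png")
E
```

```text
[ 182  140   73  105 3285] ((0.5971325635910034, 0.11990216374397278), (0.0992724671959877, 0.19898176193237305), 73.79634857177734) [[0.4877427816390991, 0.10000084340572357], [0.6788201332092285, 0.0444745272397995], [0.7065223455429077, 0.13980348408222198], [0.5154449939727783, 0.19532980024814606]]
[  72  212   44   71 2112] ((0.4865061938762665, 0.36880749464035034), (0.06907393783330917, 0.13672226667404175), 83.65235900878906) [[0.4147457182407379, 0.3420403003692627], [0.5506297945976257, 0.326924204826355], [0.5582666397094727, 0.395574688911438], [0.4223825931549072, 0.4106907844543457]]
head 200 [0.61990669 0.11324288 0.08306072] [0.60533585 0.09811691 0.07463195] [0.6356187  0.12859676 0.08937614]
cap 84 [0.61980503 0.11346523 0.08516844]
blank ((0.606429934501648, 0.11781127005815506), (0.0812956914305687, 0.17515575885772705), 74.36296844482422) [[0.5111371278762817, 0.10227379202842712], [0.6798101663589478, 0.05506191775202751], [0.7017227411270142, 0.133348748087883], [0.5330497026443481, 0.1805606186389923]]
```

View pics/crop0.png

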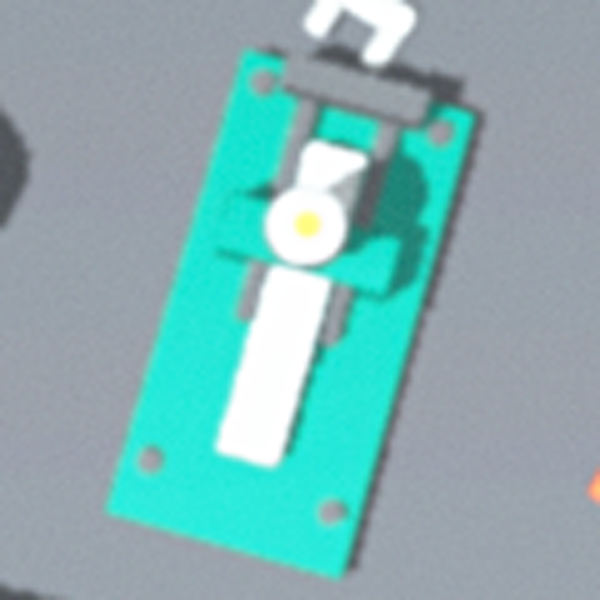

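The crop confirms it: 199 x 99 mm base, head at crop (306,224), and the blank's near end at crop (248,458), which is about full (209.6,221.6). Its far end is at about (228,160).

```bash
cat >> h.py <<'E'
ORG=np.array([.6203,.1131]); YAW=np.deg2rad(-16.2)
JX=np.array([np.cos(YAW),np.sin(YAW)]); JY=np.array([-JX[1],JX[0]])
def J(p): d=np.asarray(p)[:2]-ORG; return np.round([d@JX,d@JY],4)
def W(x,y,z): return np.r_[ORG+x*JX+y*JY,z]
def togo(p,yawdeg=None):
    s=bot.read_state(); M=rot(s["eef_rot"]); d=M.T@(np.array(p)-s["tcp_pos"])
    y=np.degrees(np.arctan2(M[1,0],M[0,0])); print("offset",np.round(d,4),"toolx yaw",round(y,2),"tcp jig",J(s["tcp_pos"]),s["tcp_pos"][2].round(4),"q6",s["q"][5].round(3))
E
python3 - <<'E'
from h import *
a=dict(np.load("a0.npz"))
for u,v in [(209.6,221.6),(228,160)]: print(J(onplane(a,u,v,.026)))
print(J(onplane(a,232,150,.032)))
M=rot(bot.read_state()["eef_rot"]);c,s=np.cos,np.sin
near=J(onplane(a,209.6,221.6,.026))[0]
togo(W(near-.035,0,.18))
E
```

```text
[-0.0886 -0.0011]
[ 0.0417 -0.0015]
[ 0.0626 -0.0038]
offset [-0.4105 -0.3009  0.0564] toolx yaw 158.13 tcp jig [-0.5024  0.3401] 0.2361 q6 -0.106
```

{"op": "carry_out", "data": {"targets": [{"grip": -1, "offset": [-0.033, -0.024, 0], "roll": 0}, {"grip": -1, "offset": [-0.033, -0.024, 0], "roll": 0}, {"grip": -1, "offset": [-0.033, -0.024, 0], "roll": 0}, {"grip": -1, "offset": [-0.033, -0.024, 0], "roll": 0}, {"grip": -1, "offset": [-0.033, -0.024, 0], "roll": 0}, {"grip": -1, "offset": [-0.033, -0.024, 0], "roll": 0}, {"grip": -1, "offset": [-0.033, -0.024, 0], "roll": 0}, {"grip": -1, "offset": [-0.033, -0.024, 0], "roll": 0}, {"grip": -1, "offset": [-0.033, -0.024, 0], "roll": 0}, {"grip": -1, "offset": [-0.033, -0.024, 0], "roll": 0}, {"grip": -1, "offset": [-0.033, -0.024, 0], "roll": 0}, {"grip": -1, "offset": [0, 0, 0], "roll": -5.7}], "newtons": 20}}

```text
time: 1.1
tcp_pos: [0.4743, 0.195, 0.2364]
eef_rot: [0.0, 0.144, 0.99, -0.0]
force: [-0.8, 0.8, 0.6]
width: 0.213
grasp_force: 0.0
```

```bash
python3 - <<'E'
from h import *
togo(W(-.0886-.030,0,.12)); print(bot.read_state()["force"])
E
```

```text
offset [-0.0445 -0.0376  0.1165] toolx yaw 163.49 tcp jig [-0.163   0.0379] 0.2364 q6 -1.02
[-0.77818885  0.79869885  0.62488195]
```

{"op": "carry_out", "data": {"targets": [{"grip": -1, "offset": [-0.02, -0.019, 0.03], "roll": -0.3}, {"grip": -1, "offset": [-0.015, -0.0186, 0.03], "roll": 0}, {"grip": -1, "offset": [0, 0, 0.03], "roll": 0}, {"grip": -1, "offset": [0, 0, 0.026], "roll": 0}, {"grip": -1, "offset": [0, 0, 0], "roll": 0}, {"grip": -1, "offset": [0, 0, 0], "roll": 0}]}}

```text
time: 1.6
tcp_pos: [0.4943, 0.1539, 0.1202]
eef_rot: [-0.001, 0.138, 0.99, -0.0]
force: [-0.1, -0.3, 0.3]
width: 0.006
grasp_force: 0.0
```

```bash
python3 - <<'E'
from h import *
togo(W(-.0886-.030,0,.039)); print(bot.read_state()["force"])
s=snapshot("wrist"); save(s["image"],"w1.png"); np.savez("w1.npz",**s)
print(proj(s,W(-.0886,0,.026)),proj(s,W(0,0,.085)))
E
```

```text
offset [-0.014  -0.004   0.0811] toolx yaw 164.12 tcp jig [-0.1324  0.004 ] 0.1202 q6 -1.12
[-0.06931793 -0.34792211  0.28638419]
(np.float64(251.92651246998207), np.float64(250.97051783280716)) (np.float64(250.57626736463934), np.float64(394.20046781329575))
```

View pics/w1.png

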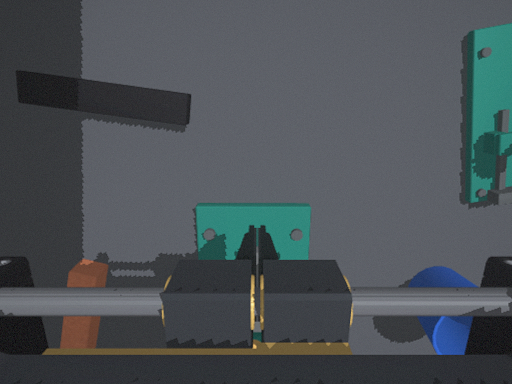

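The wrist view shows the base plate's near edge at row 204, columns 197 to 310. Its middle at column 253 agrees with my jig axis, projected to column 252. The blank is hidden behind the fingers. Next I lower the tool behind it.

{"op": "carry_out", "data": {"targets": [{"grip": -1, "offset": [-0.007, -0.002, 0.02], "roll": 0}, {"grip": -1, "offset": [-0.007, -0.002, 0.02], "roll": 0}, {"grip": -1, "offset": [0, 0, 0.02], "roll": 0}, {"grip": -1, "offset": [0, 0, 0.014], "roll": 0}, {"grip": -1, "offset": [0, 0, 0.007], "roll": 0}, {"grip": -1, "offset": [0, 0, 0], "roll": 0}, {"grip": -1, "offset": [0, 0, 0], "roll": 0}]}}

```text
time: 2.23
tcp_pos: [0.5075, 0.1466, 0.0409]
eef_rot: [0.001, 0.138, 0.99, 0.0]
force: [-1.4, -1.4, -0.1]
width: 0.005
grasp_force: 0.0
```

```bash
python3 - <<'E'
from h import *
togo(W(-.0886-.010,0,.039)); print(bot.read_state()["force"])
E
```

```text
offset [-0.019  -0.0009  0.0019] toolx yaw 164.15 tcp jig [-0.1176  0.0007] 0.0409 q6 -1.138
[-1.36054711 -1.37148754 -0.13472883]
```

{"op": "carry_out", "data": {"targets": [{"grip": -1, "offset": [-0.005, -0.0005, 0.001], "roll": 0}, {"grip": -1, "offset": [-0.005, -0.0005, 0], "roll": 0}, {"grip": -1, "offset": [-0.003, 0, 0], "roll": 0}, {"grip": -1, "offset": [-0.002, 0, 0], "roll": 0}, {"grip": -1, "offset": [-0.0015, 0, 0], "roll": 0}, {"grip": -1, "offset": [-0.0015, 0, 0], "roll": 0}, {"grip": -1, "offset": [-0.0015, 0, 0], "roll": 0}, {"grip": -1, "offset": [-0.0015, 0, 0], "roll": 0}, {"grip": -1, "offset": [-0.0015, 0, 0], "roll": 0}, {"grip": -1, "offset": [-0.0015, 0, 0], "roll": 0}, {"grip": -1, "offset": [-0.0015, 0, 0], "roll": 0}, {"grip": -1, "offset": [-0.0015, 0, 0], "roll": 0}]}}

```text
time: 3.23
tcp_pos: [0.5327, 0.1379, 0.0386]
eef_rot: [-0.0, 0.138, 0.99, 0.0]
force: [-3.7, 0.6, 4.2]
width: 0.006
grasp_force: 2.0
```

```bash
python3 - <<'E'
from h import *
togo(W(-.080,0,.039)); s=bot.read_state(); print(s["force"],"along",s["force"][:2]@JX)
E
```

```text
offset [-0.011   0.0005 -0.0004] toolx yaw 164.13 tcp jig [-0.091  -0.0006] 0.0386 q6 -1.161
[-3.74325761  0.55834607  4.19720704] along -3.750400237014601
```

{"op": "carry_out", "data": {"targets": [{"grip": -1, "offset": [-0.0015, 0, 0], "roll": 0}, {"grip": -1, "offset": [-0.0015, 0, 0], "roll": 0}, {"grip": -1, "offset": [-0.0015, 0, 0], "roll": 0}, {"grip": -1, "offset": [-0.001, 0, 0], "roll": 0}, {"grip": -1, "offset": [-0.001, 0, 0], "roll": 0}, {"grip": -1, "offset": [-0.0008, 0, 0], "roll": 0}, {"grip": -1, "offset": [-0.0006, 0, 0], "roll": 0}]}}

```text
time: 3.82
tcp_pos: [0.5404, 0.1358, 0.0386]
eef_rot: [0.0, 0.138, 0.99, 0.0]
force: [-3.8, 0.4, 2.6]
width: 0.002
grasp_force: 1.9
```

{"op": "carry_out", "data": {"targets": [{"grip": -1, "offset": [-0.0005, 0, 0], "roll": 0}, {"grip": -1, "offset": [-0.0005, 0, 0], "roll": 0}]}}

```text
time: 3.98
tcp_pos: [0.5411, 0.1355, 0.0386]
eef_rot: [-0.0, 0.138, 0.99, 0.0]
force: [-5.3, 2.9, 4.8]
width: 0.003
grasp_force: 3.3
```

```bash
python3 - <<'E'
from h import *
togo(W(-.080,0,.039)); s=bot.read_state(); print(s["force"],"along",s["force"][:2]@JX)
E
```

```text
offset [-0.0023  0.0005 -0.0004] toolx yaw 164.12 tcp jig [-0.0823 -0.0005] 0.0386 q6 -1.167
[-5.30189809  2.8637485   4.81980079] along -5.8903396203422025
```

Now small steps, watching the force.

{"op": "carry_out", "data": {"targets": [{"grip": -1, "offset": [-0.0005, 0, 0], "roll": 0}, {"grip": -1, "offset": [-0.0005, 0, 0], "roll": 0}]}}

```text
time: 4.15
tcp_pos: [0.5412, 0.1355, 0.0386]
eef_rot: [-0.001, 0.138, 0.99, -0.0]
force: [-9.8, 5.3, 7.9]
width: 0.004
grasp_force: 5.3
```

{"op": "carry_out", "data": {"targets": [{"grip": -1, "offset": [-0.0005, 0, 0], "roll": 0}, {"grip": -1, "offset": [-0.0005, 0, 0], "roll": 0}]}}

```text
time: 4.32
tcp_pos: [0.5414, 0.1354, 0.0386]
eef_rot: [-0.002, 0.138, 0.99, -0.0]
force: [-13.9, 7.6, 10.0]
width: 0.007
grasp_force: 7.5
```

{"op": "carry_out", "data": {"targets": [{"grip": -1, "offset": [-0.0005, 0, 0], "roll": 0}]}}

```text
time: 4.4
tcp_pos: [0.5414, 0.1354, 0.0386]
eef_rot: [-0.002, 0.138, 0.99, -0.0]
force: [-15.8, 8.3, 11.1]
width: 0.005
grasp_force: 8.6
```

The blank has stopped and the force is climbing, which fits contact with the stop. I'll back off and check by camera.

{"op": "carry_out", "data": {"targets": [{"grip": -1, "offset": [0.002, 0, 0], "roll": 0}, {"grip": -1, "offset": [0.008, 0, 0], "roll": 0}, {"grip": -1, "offset": [0.02, 0, 0], "roll": 0}, {"grip": -1, "offset": [0.02, 0, -0.03], "roll": 0}, {"grip": 0, "offset": [0.02, 0, -0.035], "roll": 0}, {"grip": 0.3, "offset": [0.02, 0, -0.035], "roll": 0}, {"grip": 0.3, "offset": [0.03, 0, -0.025], "roll": 0}, {"grip": 0.3, "offset": [0.03, 0, 0], "roll": 0}, {"grip": 0.3, "offset": [0, 0, 0], "roll": 0}]}}

```text
time: 5.15
tcp_pos: [0.3956, 0.1765, 0.165]
eef_rot: [0.001, 0.137, 0.991, 0.0]
force: [0.7, 0.9, 0.8]
width: 0.298
grasp_force: 0.0
```

```bash
python3 - <<'E'
from h import *
a=snapshot("top"); b=snapshot("scene")
u,v=[int(x) for x in proj(b,W(.03,0,.03))]
c1=cv2.resize(a["image"][125:235,170:270],(400,440),interpolation=cv2.INTER_CUBIC); c2=cv2.resize(b["image"][v-45:v+45,u-41:u+41],(400,440),interpolation=cv2.INTER_CUBIC)
save(np.hstack([c1,c2]),"c2.png"); print(u,v); np.savez("a1.npz",**a);np.savez("b1.npz",**b)
togo(W(0,0,.14))
E
```

```text
243 215
offset [-0.2298 -0.0005  0.0247] toolx yaw 164.19 tcp jig [-0.2298 -0.0011] 0.1642 q6 -1.031
```

View pics/c2.png

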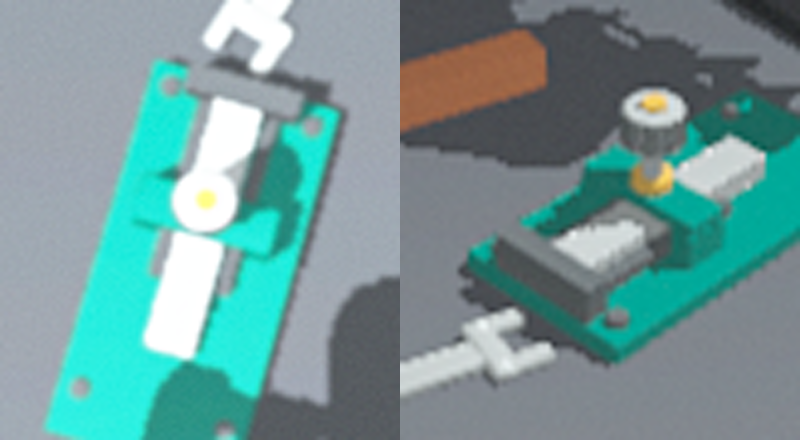

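The crop shows the blank's far end flush against the stop, with the face line at about (235,100) in the left half. The screw head and the neighbouring things haven't moved. Now I go above the thumbscrew.

{"op": "carry_out", "data": {"targets": [{"grip": 0.3, "offset": [-0.035, 0, 0], "roll": 0}, {"grip": 0.3, "offset": [-0.04, 0, 0], "roll": 0}, {"grip": 0.3, "offset": [-0.04, 0, 0], "roll": 0}, {"grip": 0.3, "offset": [-0.04, 0, 0], "roll": 0}, {"grip": 0.3, "offset": [-0.04, 0, 0], "roll": 0}, {"grip": 0.3, "offset": [-0.035, 0, 0], "roll": 0}, {"grip": 0.3, "offset": [0, 0, 0], "roll": -7}, {"grip": 0.3, "offset": [0, 0, 0], "roll": -7}, {"grip": 0.3, "offset": [0, 0, 0], "roll": -7}, {"grip": 0.3, "offset": [0, 0, 0], "roll": -7}, {"grip": 0.3, "offset": [0, 0, 0], "roll": 0}, {"grip": 0.3, "offset": [0, 0, 0], "roll": 0}]}}

```text
time: 6.25
tcp_pos: [0.6213, 0.1124, 0.1628]
eef_rot: [-0.0, -0.103, 0.995, -0.0]
force: [-0.7, 0.8, -0.9]
width: 0.65
grasp_force: 0.0
```

```bash
python3 - <<'E'
from h import *
a=dict(np.load("a1.npz")); P=cloud(a)[130:250,175:265]
cap=P[P[...,2]>.0835]; print("cap",cap.mean(0))
hsv=cv2.cvtColor(a["image"],cv2.COLOR_RGB2HSV)[160:190,205:240]
y=np.argwhere((hsv[...,1]>90)&(hsv[...,0]>15)&(hsv[...,0]<40)&(hsv[...,2]>150)); c=y.mean(0)+[160,205]; c1=onplane(a,c[1],c[0],.085); print(len(y),c,"top cap",c1)
b=dict(np.load("b1.npz")); h=cv2.cvtColor(b["image"],cv2.COLOR_RGB2HSV); u,v=[int(x) for x in proj(b,[*c1[:2],.085])]
hs=h[v-6:v+7,u-8:u+9]; y=np.argwhere((hs[...,1]>90)&(hs[...,0]>10)&(hs[...,0]<40)&(hs[...,2]>120)); c=y.mean(0)+[v-6,u-8]; c2=onplane(b,c[1],c[0],.085); print(len(y),c,"scene cap",c2)
t=(c1+c2)/2; print(t); togo([*t[:2],.14]); togo([*t[:2],.075])
w=snapshot("wrist"); save(w["image"],"w3.png"); print(proj(w,[*t[:2],.085]))
E
```

```text
cap [0.62084912 0.11292466 0.0851782 ]
12 [174.5 221. ] top cap [0.62066973 0.11322473 0.085     ]
12 [190.66666667 253.33333333] scene cap [0.61963081 0.11277038 0.085     ]
[0.62015027 0.11299756 0.085     ]
offset [0.001  0.0008 0.0228] toolx yaw -168.13 tcp jig [ 0.0011 -0.0004] 0.1628 q6 -1.703
offset [0.0009 0.0008 0.0878] toolx yaw -168.13 tcp jig [ 0.0011 -0.0004] 0.1628 q6 -1.703
(np.float64(258.74532446240175), np.float64(207.44909639444919))
```

View pics/w3.png

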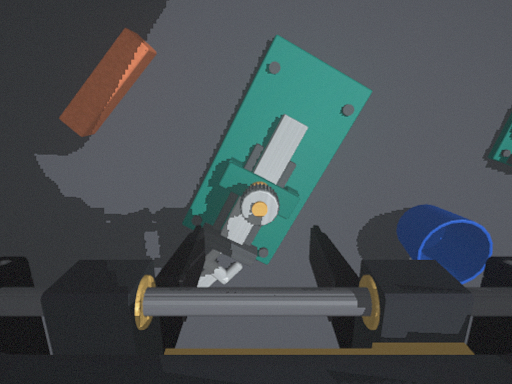

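The wrist view shows the cap at (260,209), against a predicted (258.7,207.4), so the centre is good to about 1 mm. The fingers straddle the head, so I descend.

{"op": "carry_out", "data": {"targets": [{"grip": 0.3, "offset": [0.001, 0.001, 0.02], "roll": 0}, {"grip": 0.3, "offset": [0, 0, 0.02], "roll": 0}, {"grip": 0.3, "offset": [0, 0, 0.02], "roll": 0}, {"grip": 0.3, "offset": [0, 0, 0.017], "roll": 0}, {"grip": 0.3, "offset": [0, 0, 0.01], "roll": 0}, {"grip": 0.3, "offset": [0, 0, 0], "roll": 0}, {"grip": 0.3, "offset": [0, 0, 0], "roll": 0}]}}

```text
time: 6.88
tcp_pos: [0.6196, 0.1137, 0.0766]
eef_rot: [-0.0, -0.105, 0.994, 0.0]
force: [-0.1, -0.8, 0.1]
width: 0.65
grasp_force: 0.0
```

{"op": "carry_out", "data": {"targets": [{"grip": -0.2, "offset": [0, 0, 0], "roll": 0}, {"grip": -0.3, "offset": [0, 0, 0], "roll": 0}, {"grip": -0.34, "offset": [0, 0, 0], "roll": 0}, {"grip": -0.36, "offset": [0, 0, 0], "roll": 0}, {"grip": -0.38, "offset": [0, 0, 0], "roll": 0}, {"grip": -0.42, "offset": [0, 0, 0], "roll": 0}], "newtons": 5}}

```text
time: 7.38
tcp_pos: [0.6195, 0.1138, 0.0769]
eef_rot: [0.0, -0.106, 0.994, 0.0]
force: [-1.3, 5.8, 0.3]
width: 0.314
grasp_force: 5.0
```

```bash
python3 - <<'E'
from h import *
s=bot.read_state(); M=rot(s["eef_rot"]); print(M.T@s["force"],M.T@s["torque"]); togo([.6202,.113,.075])
E
```

```text
[ 0.08814313  5.90298689 -0.32778536] [-1.05345888 -0.05665489  0.03833427]
offset [-0.0006 -0.0009  0.0019] toolx yaw -167.89 tcp jig [-0.001   0.0004] 0.0769 q6 -1.706
```

{"op": "carry_out", "data": {"targets": [{"grip": -0.2, "offset": [0, 0.0006, 0.001], "roll": 0}, {"grip": -0.3, "offset": [0, 0, 0], "roll": 0}, {"grip": -0.5, "offset": [0, 0, 0], "roll": 0}, {"grip": -0.5, "offset": [0, 0, 0], "roll": 0}, {"grip": -0.5, "offset": [0, 0, 0], "roll": 0}, {"grip": -0.5, "offset": [0, 0, 0], "roll": 0}], "newtons": 45}}

```text
time: 7.88
tcp_pos: [0.6193, 0.114, 0.0756]
eef_rot: [0.0, -0.106, 0.994, -0.0]
force: [0.5, -2.8, -1.1]
width: 0.305
grasp_force: 45.0
```

```bash
cat > st.py <<'E'
from h import *
s=bot.read_state(); M=rot(s["eef_rot"]); print("F tool",np.round(M.T@s["force"],2),"T tool",np.round(M.T@s["torque"],3),"grip",s["grasp_force"],s["width"]); togo([.6202,.113,.075])
E
python3 st.py
```

```text
F tool [ 0.14 -2.81  1.1 ] T tool [ 0.509  0.041 -0.004] grip 44.999760389328 0.3047523864530059
offset [-0.0006 -0.0012  0.0006] toolx yaw -167.88 tcp jig [-0.0012  0.0006] 0.0756 q6 -1.705
```

{"op": "carry_out", "data": {"targets": [{"grip": -0.5, "offset": [0, 0, 4e-05], "roll": 4}, {"grip": -0.5, "offset": [0, 0, 4e-05], "roll": 5}, {"grip": -0.5, "offset": [0, 0, 4e-05], "roll": 5}, {"grip": -0.5, "offset": [0, 0, 4e-05], "roll": 5}, {"grip": -0.5, "offset": [0, 0, 4e-05], "roll": 5}, {"grip": -0.5, "offset": [0, 0, 4e-05], "roll": 5}, {"grip": -0.5, "offset": [0, 0, 4e-05], "roll": 5}, {"grip": -0.5, "offset": [0, 0, 4e-05], "roll": 5}, {"grip": -0.5, "offset": [0, 0, 4e-05], "roll": 5}, {"grip": -0.5, "offset": [0, 0, 4e-05], "roll": 5}, {"grip": -0.5, "offset": [0, 0, 4e-05], "roll": 5}, {"grip": -0.5, "offset": [0, 0, 4e-05], "roll": 5}]}}

```text
time: 8.88
tcp_pos: [0.6195, 0.1145, 0.0752]
eef_rot: [0.0, 0.4, 0.917, 0.0]
force: [0.4, -0.8, -1.2]
width: 0.308
grasp_force: 45.0
```

```bash
python3 st.py
```

```text
F tool [-0.9  -0.26  1.21] T tool [-0.138 -0.208 -0.038] grip 44.99694049358368 0.3078893067063661
offset [-0.0016 -0.0005  0.0002] toolx yaw 132.88 tcp jig [-0.0012  0.0011] 0.0752 q6 -0.671
```

{"op": "carry_out", "data": {"targets": [{"grip": -0.5, "offset": [0, 0, 4e-05], "roll": 5}, {"grip": -0.5, "offset": [0, 0, 4e-05], "roll": 5}, {"grip": -0.5, "offset": [0, 0, 4e-05], "roll": 5}, {"grip": -0.5, "offset": [0, 0, 4e-05], "roll": 5}, {"grip": -0.5, "offset": [0, 0, 4e-05], "roll": 5}, {"grip": -0.5, "offset": [0, 0, 4e-05], "roll": 5}, {"grip": -0.5, "offset": [0, 0, 0], "roll": 4}]}}

```text
time: 9.47
tcp_pos: [0.6197, 0.1146, 0.0749]
eef_rot: [0.0, 0.65, 0.76, 0.001]
force: [2.5, 0.4, -2.8]
width: 0.311
grasp_force: 45.0
```

```bash
python3 st.py
```

```text
F tool [-0.04  2.55  2.83] T tool [-0.444 -0.056 -0.074] grip 44.99768793582916 0.3107922254738051
offset [-0.0017  0.0002 -0.0001] toolx yaw 98.87 tcp jig [-0.001   0.0013] 0.0749 q6 -0.077
```

{"op": "carry_out", "data": {"targets": [{"grip": -0.5, "offset": [0, 0, 5e-05], "roll": 5}, {"grip": -0.5, "offset": [0, 0, 5e-05], "roll": 5}, {"grip": -0.5, "offset": [0, 0, 0], "roll": 0}]}}

```text
time: 9.72
tcp_pos: [0.6199, 0.1146, 0.0749]
eef_rot: [0.0, 0.714, 0.7, 0.001]
force: [3.6, 1.5, -1.4]
width: 0.307
grasp_force: 45.0
```

```bash
python3 st.py
```

```text
F tool [1.55 3.61 1.4 ] T tool [-0.528  0.093 -0.051] grip 45.00041484832764 0.30726641487574063
offset [-0.0016  0.0004 -0.0001] toolx yaw 88.9 tcp jig [-0.0008  0.0013] 0.0749 q6 0.097
```

{"op": "carry_out", "data": {"targets": [{"grip": -0.5, "offset": [0, 0.0003, 5e-05], "roll": 5}, {"grip": -0.5, "offset": [0, 0, 5e-05], "roll": 5}, {"grip": -0.5, "offset": [0, 0, 0], "roll": 0}]}}

```text
time: 9.97
tcp_pos: [0.6199, 0.1146, 0.0748]
eef_rot: [0.0, 0.771, 0.637, 0.001]
force: [3.1, 1.8, -1.3]
width: 0.308
grasp_force: 45.0
```

```bash
python3 st.py
```

```text
F tool [2.31 2.72 1.27] T tool [-0.427  0.282 -0.005] grip 45.00053107738495 0.3083121542002886
offset [-0.0015  0.0005 -0.0002] toolx yaw 79.06 tcp jig [-0.0007  0.0013] 0.0748 q6 0.268
```

```bash
echo 'print("j6",s["joint_efforts"][5].round(4),"vel",s["joint_vel"][5].round(3))' >> st.py; python3 st.py
```

```text
F tool [2.31 2.72 1.27] T tool [-0.427  0.282 -0.005] grip 45.00053107738495 0.3083121542002886
offset [-0.0015  0.0005 -0.0002] toolx yaw 79.06 tcp jig [-0.0007  0.0013] 0.0748 q6 0.268
j6 1.6267 vel -0.151
```

{"op": "carry_out", "data": {"targets": [{"grip": -0.5, "offset": [0, 0, 5e-05], "roll": 5}, {"grip": -0.5, "offset": [0, 0, 5e-05], "roll": 5}]}}

```text
time: 10.13
tcp_pos: [0.62, 0.1146, 0.0747]
eef_rot: [0.0, 0.823, 0.568, 0.001]
force: [4.3, 1.1, -1.4]
width: 0.306
grasp_force: 45.0
```

```bash
python3 st.py
```

```text
F tool [2.57 3.62 1.38] T tool [-0.52   0.31  -0.127] grip 44.99647915363312 0.30614292951291977
offset [-0.0014  0.0007 -0.0003] toolx yaw 69.23 tcp jig [-0.0007  0.0013] 0.0747 q6 0.44
j6 -1.9382 vel 1.055
```

{"op": "carry_out", "data": {"targets": [{"grip": -0.5, "offset": [0, 0, 0], "roll": 0}]}}

```text
time: 10.22
tcp_pos: [0.62, 0.1145, 0.0747]
eef_rot: [0.0, 0.823, 0.568, 0.001]
force: [4.2, 1.2, -2.5]
width: 0.31
grasp_force: 45.0
```

```bash
python3 st.py
```

```text
F tool [2.62 3.5  2.48] T tool [-0.535  0.409 -0.056] grip 45.00053286552429 0.3096045691577959
offset [-0.0014  0.0007 -0.0003] toolx yaw 69.17 tcp jig [-0.0006  0.0013] 0.0747 q6 0.441
j6 1.6365 vel -0.146
```

{"op": "carry_out", "data": {"targets": [{"grip": -0.5, "offset": [0, 0, 5e-05], "roll": 5}, {"grip": -0.5, "offset": [0, 0, 5e-05], "roll": 4}, {"grip": -0.5, "offset": [0, 0, 0], "roll": 1}, {"grip": -0.5, "offset": [0, 0, 0], "roll": 0}]}}

```text
time: 10.55
tcp_pos: [0.6201, 0.1145, 0.0746]
eef_rot: [0.0, 0.868, 0.496, 0.001]
force: [4.6, 1.8, -2.8]
width: 0.307
grasp_force: 45.0
```

```bash
python3 st.py
```

```text
F tool [3.84 3.05 2.81] T tool [-0.475  0.523 -0.098] grip 44.99990165233612 0.3072921541443855
offset [-0.0012  0.0008 -0.0004] toolx yaw 59.45 tcp jig [-0.0006  0.0012] 0.0746 q6 0.611
j6 0.6205 vel -0.036
```

{"op": "carry_out", "data": {"targets": [{"grip": -0.5, "offset": [0, 0, 4e-05], "roll": 4}, {"grip": -0.5, "offset": [0, 0, 0], "roll": 2}, {"grip": -0.5, "offset": [0, 0, 0], "roll": 0}, {"grip": -0.5, "offset": [0, 0, 0], "roll": 0}]}}

```text
time: 10.88
tcp_pos: [0.6201, 0.1145, 0.0747]
eef_rot: [0.0, 0.893, 0.45, 0.001]
force: [5.4, 2.2, -2.5]
width: 0.303
grasp_force: 45.0
```

```bash
python3 st.py
```

```text
F tool [4.98 3.07 2.55] T tool [-0.482  0.59  -0.224] grip 44.99958336353302 0.3026732602670543
offset [-0.0011  0.0009 -0.0003] toolx yaw 53.53 tcp jig [-0.0005  0.0013] 0.0747 q6 0.714
j6 0.3565 vel -0.008
```

{"op": "carry_out", "data": {"targets": [{"grip": -0.5, "offset": [0, 0, 0], "roll": 2}, {"grip": -0.5, "offset": [0, 0, 0], "roll": 2}, {"grip": -0.5, "offset": [0, 0, 0], "roll": 0}, {"grip": -0.5, "offset": [0, 0, 0], "roll": 0}]}}

```text
time: 11.22
tcp_pos: [0.6202, 0.1144, 0.0746]
eef_rot: [0.0, 0.908, 0.419, 0.001]
force: [4.8, 0.5, -1.9]
width: 0.308
grasp_force: 45.0
```

```bash
python3 st.py
```

```text
F tool [3.49 3.29 1.95] T tool [-0.46   0.615 -0.298] grip 44.9995619058609 0.30752859451776177
offset [-0.0011  0.0009 -0.0004] toolx yaw 49.54 tcp jig [-0.0005  0.0012] 0.0746 q6 0.784
j6 0.4112 vel -0.007
```

{"op": "carry_out", "data": {"targets": [{"grip": -0.5, "offset": [0, 0, 0], "roll": 2}, {"grip": -0.5, "offset": [0, 0, 0], "roll": 1.5}, {"grip": -0.5, "offset": [0, 0, 0], "roll": 0}, {"grip": -0.5, "offset": [0, 0, 0], "roll": 0}]}}

```text
time: 11.55
tcp_pos: [0.6202, 0.1144, 0.0746]
eef_rot: [0.0, 0.92, 0.391, 0.001]
force: [4.4, -0.7, -2.6]
width: 0.306
grasp_force: 45.0
```

```bash
python3 st.py
```

```text
F tool [2.57 3.66 2.62] T tool [-0.369  0.572 -0.33 ] grip 44.9995493888855 0.30569899321614796
offset [-0.001   0.001  -0.0004] toolx yaw 46.05 tcp jig [-0.0005  0.0012] 0.0746 q6 0.845
j6 0.4398 vel -0.005
```

{"op": "carry_out", "data": {"targets": [{"grip": -0.5, "offset": [0, 0, 0], "roll": 0}]}}

```text
time: 11.63
tcp_pos: [0.6202, 0.1144, 0.0746]
eef_rot: [0.0, 0.92, 0.391, 0.001]
force: [5.0, 1.6, -2.2]
width: 0.306
grasp_force: 45.0
```

```bash
python3 st.py
```

```text
F tool [4.59 2.47 2.25] T tool [-0.45   0.624 -0.34 ] grip 44.999486804008484 0.3063216960930269
offset [-0.001   0.001  -0.0004] toolx yaw 46.06 tcp jig [-0.0005  0.0012] 0.0746 q6 0.845
j6 0.3515 vel 0.001
```

Torque is about 0.34 N m, so the screw is snug. I open the fingers and retreat upward.

{"op": "carry_out", "data": {"targets": [{"grip": -0.5, "offset": [0, 0, 0], "roll": 1}, {"grip": -0.5, "offset": [0, 0, 0], "roll": 0}, {"grip": 0, "offset": [0, 0, 0], "roll": 0}, {"grip": 0.3, "offset": [0, 0, 0], "roll": 0}, {"grip": 0.3, "offset": [0, 0, 0], "roll": 0}, {"grip": 0.3, "offset": [0, 0, 0], "roll": 0}, {"grip": 0.3, "offset": [0, 0, -0.015], "roll": 0}, {"grip": 0.3, "offset": [0, 0, -0.03], "roll": 0}, {"grip": 0.3, "offset": [0, 0, -0.04], "roll": 0}, {"grip": 0.3, "offset": [0, 0, -0.03], "roll": 0}, {"grip": 0.3, "offset": [0, 0, 0], "roll": 0}]}}

```text
time: 12.55
tcp_pos: [0.6215, 0.1145, 0.1957]
eef_rot: [0.001, 0.925, 0.38, 0.004]
force: [0.6, -0.5, 1.3]
width: 0.649
grasp_force: 0.0
```

```bash
python3 - <<'E'
from h import *
b=snapshot("scene"); w=snapshot("wrist")
c1=cv2.resize(b["image"][170:260,195:285],(400,400),interpolation=cv2.INTER_CUBIC)
save(np.hstack([c1,cv2.resize(w["image"],(400,400))]),"fin.png"); print(bot.read_state()["force"],bot.read_state()["width"])
E
```

```text
[ 0.56729499 -0.26014128 -0.68641951] 0.6451321854569421
```

View pics/fin.png

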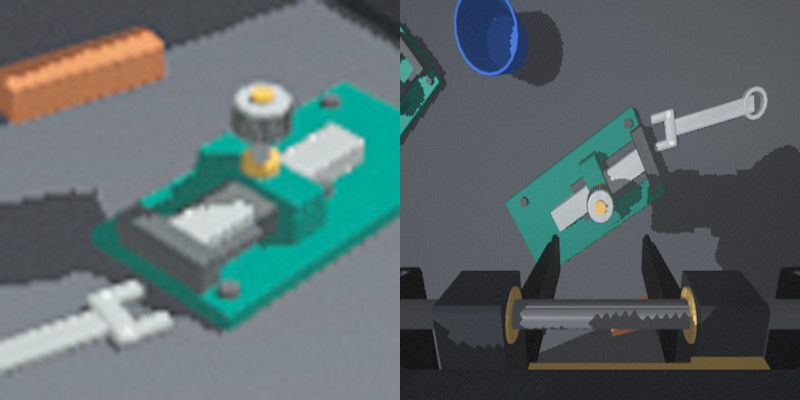

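The blank is flush against the stop at about (250,210) in the left crop. The screw is upright, the tin, dressing stick and spanner are undisturbed, and the gripper is clear of everything.

```bash
python3 -c "
from rig import bot
print(bot.sign_off())"
```

```text
the job is handed in; nothing more can be done
None
```

The blank is home against the stop and clamped, with the thumbscrew at about 0.34 N m by the wrist sensor plus a final 1° turn (not re-read, about 0.36 by calculation); the gripper is clear, nothing else was moved, and the job is handed in.

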